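# Size a loose collar on the stepped taper gauge and sort it

### The job

One steel collar stands alone between the bit block and the nail brush: slide it down the stepped taper gauge until it stops, let go of it and read the step it rests on, then take it off and lay it flat in the sorting tray with as many studs as that step has lines. A white mixing cup has been left in one of the trays; stand it upright on the stack of pads, whichever tray the collar needs. Leave the pair of collars at the back right, the bit block, the nail brush and the pump bottle where they are.

Things in the scene. Friction and masses are not known exactly. Their poses are not given: they have to be found in the camera images.
- collar_a_mid (a point): centre, half-way up, of one of three steel collars (rings) alike outside: 40 mm across, 22 mm high, lying flat, axis z, 0.08 kg. Bore 16.5, 21.5 or 26.5 mm, one collar of each; the names do not tell which. One collar (any of the three) stands alone between the bit block and the nail brush, at the left; the other two stand as a pair, centres about 57 mm apart, at the back right.
- collar_b_mid (a point): centre, half-way up, of one of three steel collars (rings) alike outside: 40 mm across, 22 mm high, lying flat, axis z, 0.08 kg. Bore 16.5, 21.5 or 26.5 mm, one collar of each; the names do not tell which. One collar (any of the three) stands alone between the bit block and the nail brush, at the left; the other two stand as a pair, centres about 57 mm apart, at the back right.
- collar_c_mid (a point): centre, half-way up, of one of three steel collars (rings) alike outside: 40 mm across, 22 mm high, lying flat, axis z, 0.08 kg. Bore 16.5, 21.5 or 26.5 mm, one collar of each; the names do not tell which. One collar (any of the three) stands alone between the bit block and the nail brush, at the left; the other two stand as a pair, centres about 57 mm apart, at the back right.
- gauge_foot (a point): centre of the underside of the fixed upright steel taper gauge, a stepped round mandrel, axis z. Foot disc 70 mm across, 12 mm high; above it diameter 30 mm up to 22 mm height, 25 mm from 25 to 37, 20 mm from 40 to 52, 15 mm from 55 to 67, then a cone to a 6 mm tip at 75 mm; 3 mm high cones join the steps. Collars slide down freely.
- gauge_step_1 (a point): point on the gauge's axis where the underside of the collar with the 16.5 mm bore comes to rest, 54 mm above the worktop (the collar's centre is then 11 mm higher): on the 20 mm wide step, which bears one dark line round it, seen just under the resting collar.
- gauge_step_2 (a point): point on the gauge's axis where the underside of the collar with the 21.5 mm bore comes to rest, 39 mm above the worktop (the collar's centre is then 11 mm higher): on the 25 mm wide step, which bears two dark lines round it, seen just under the resting collar.
- gauge_step_3 (a point): point on the gauge's axis where the underside of the collar with the 26.5 mm bore comes to rest, 24 mm above the worktop (the collar's centre is then 11 mm higher): on the 30 mm wide step, which bears three dark lines round it, seen just under the resting collar.
- tray_1_foot (a point): centre of the underside of a fixed square aluminium sorting tray, 60 x 60 mm, rim 9 mm high and 4 mm thick, inside 52 x 52 mm, inner floor 4 mm above the worktop; a 14 mm tab on its -x side, 6 mm high, carries 1 dark stud (7 mm wide, 4 mm high): the tray for collars that stop at the gauge step with 1 line.
- tray_2_foot (a point): centre of the underside of a fixed square aluminium sorting tray, 60 x 60 mm, rim 9 mm high and 4 mm thick, inside 52 x 52 mm, inner floor 4 mm above the worktop; a 14 mm tab on its -x side, 6 mm high, carries 2 dark studs (7 mm wide, 4 mm high): the tray for collars that stop at the gauge step with 2 lines.
- tray_3_foot (a point): centre of the underside of a fixed square aluminium sorting tray, 60 x 60 mm, rim 9 mm high and 4 mm thick, inside 52 x 52 mm, inner floor 4 mm above the worktop; a 14 mm tab on its -x side, 6 mm high, carries 3 dark studs (7 mm wide, 4 mm high): the tray for collars that stop at the gauge step with 3 lines.
- cup_mid (a point): centre, half-way up, of the small white mixing cup, 42 mm across, 32 mm high, upright (z up) in one of the sorting trays; grasp as a 42 mm wide round thing near its top. 0.07 kg.
- pads_top (a point): centre of the top face of the fixed stack of folded white pads, 95 x 89 mm (x, y), firm, its top 39 mm above the worktop.
- bur_block: centre of the underside of the loose block of rotary bits, 36 x 92 mm (x, y), 51 mm high, beside the lone collar (centres about 52 mm apart); leave it alone. Behind it stands the fixed steriliser, a tall cabinet (over 0.4 m) that fills x > 0.58 m for y > 0.1 m: keep the gripper and wrist clear of it.
- nail_brush: centre of the underside of the loose white nail brush, 36 x 98 mm (x, y), 32 mm high, on the other side of the lone collar (centres about 52 mm apart), so that the collar can be gripped only along the lane between them; leave it alone.
- pump_bottle: centre of the underside of the loose pump bottle, 47 x 75 mm (x, y), 175 mm high, about 105 mm from the gauge axis; leave it alone.
Mind the look-alikes: they are no part of the job. Of the things like the part that bears gauge_foot, leave any that is purple; of the rest the larger one is meant.

How it is judged:
By the outcome, as a careful person would: the job done as asked, in the order asked, and still so for the second after the job is handed in, with the robot touching nothing.
It also fails if it takes over 64 s, if anything falls off the work surface, if the arm or the gripper's body presses on something with over 40 N, if the wrist force passes 120 N, or if a joint passes its speed limit or range.

### The arm

A 6-joint arm with a two-finger parallel gripper is mounted at the origin on a cart in front of the work surface, level with it; the furniture and walls round the work are solid. World frame = base frame: x ahead of the robot, y to its left, z up, the work surface at z = 0. Lengths are in m, angles in rad, forces in N, time in s.
With the tool pointing down it reaches from about 0.25 to 0.85 m from the base axis. Payload 12.5 kg.
Tool frame: the origin (TCP) lies midway between the tips of the shut fingers; the grasp point (between the pads) lies 19 mm behind it (manip.hold_point_z is the distance from the TCP to the grasp point, in m); z points along the fingers, y is the line along which they close (so a half turn about z gives the same grasp; the last joint's range is limited). The gripper opens to 93 mm and grips with 3 to 60 N. Pads are 15 mm wide; open, the fingers measure 128 mm over their backs; the gripper's body (75 mm by 188 mm) begins 65 mm behind the grasp point.
Start: joints at [1.228, 0.351, 1.652, -0, 1.139, -0.085], TCP at [0.14, 0.532, 0.19] pointing down, gripper open.
Joint ranges: [-2.75, 2.75], [-0.79, 2.1], [0.01, 2.65], [-1.57, 4.71], [0.07, 3.14], [-2.87, 2.87]. Speed limits (rad/s): [2.22, 2.22, 2.79, 3.14, 3.14, 3.14].

### API

Orientations are given as a unit quaternion [w, x, y, z].
In Python, from cell import manip, camera, camera_info, models gives the robot as it stands. The module is installed in compiled form; this text tells all that it offers.
- The arm moves only by the tool carry_out, never from a script. Its argument "series" is a list of rows, each an object with "delta_pos": the shift along the tool's x, y, z normalised to -1 to 1, where 1 is 50 cm, a list of three; "angular": the turn, a rotation vector about the tool's x, y, z normalised to -1 to 1, where 1 is 90 degrees, a list of three; "jaw": the opening, from 0 (shut) to 1 (fully open). In form: [{"delta_pos": [x, y, z], "angular": [wx, wy, wz], "jaw": jaw}, ...]. A call has 1 to 10 rows; each row is the pose to reach, as a shift and turn from the pose commanded when the call began, along the tool's axes at that moment; what a row does not reach only later rows make up. A row lasts 1/10 s, in which the tool goes at most 50 mm and 8.59 degrees, less where a joint would pass 70% of its speed; a pose out of reach is approached as far as the arm can. A call with a number of a shift or a turn outside -1 to 1 is refused whole. A call with a gripper value outside its range is refused whole. The fingers move at their own pace and stop on an object; the grip force is fixed at half the most. Time passes only in rows, so rows that repeat a pose let the fingers close. It gives the time, the measured TCP pose, the force, the opening and the grip force at its end, in the units of the state.
- manip.observe(): the state, without advancing time (a new reading comes with each control period).
- camera(name): name is "scene" or "top"; returns (picture, depth): 480x640x3 uint8, red, green, blue; 480x640 float32, m along the optical axis (not along the pixel's ray), 0 where there is no reading.
- camera_info(name): a dict with "mtx" (3x3 intrinsics, pixels), "k1" (the pictures are not rectified: a ray, as slopes to the right and down, at radius r is drawn at 1 + k1 r^2 times it, then the intrinsics apply), "position" and "attitude" of the camera in the world. Camera axes: x right, y down, z forward; pixel columns grow to the right and rows downward; lengths in m; the calibration is good to about 2 mm. A picture is of the moment at which its call begins. camera_info takes no time and is no camera call.
- manip.job_done(): hands the job in; it is judged then, once.
Trained networks look in the newest picture that a camera, given by its name, has taken for a name from the list of things; names that differ only in an ending like _2 or _b are one class to them, and where a whole thing is asked for, a point or a joint stands for the part that bears it (a point fixed in the world has none). Each returns a list of dicts, best first, with "confidence" (0 to 1); they miss things now and then, are a little off and sometimes report something else, mostly with a low value. They report only what shows in the picture. A call takes as long as a camera call. They do not tell look-alikes from the thing itself.
- models.spot_in(camera, thing): "point" ([column, row] in pixels, amid what is visible of it).
The state is a dict: "time_s": time; "joints": joint angles; "qd": joint speeds; "effort": joint torques, N m; "ee_pos": TCP position; "ee_rot": TCP orientation; "ft_force": force on the tool from outside, world axes, zero at the start; "torque": the same for the moment, N m; "finger_gap": finger opening in m; "finger_force": force on a finger pad.
Only numpy, scipy, OpenCV 4.12 (cv2) and the standard library are available. Lean on these libraries where they do the work, as an engineer would, in place of code of your own. Each camera call takes 0.05 s, during which the arm holds its last target. There are 200 camera calls.

## Working session

There is one attempt and no reset: what is moved stays moved. The work goes in short steps, Python scripts to look and compute and a tool call to move; the robot and the scene stay as the last step left them, time stands still between calls to the robot, and variables do not carry over. Pictures are saved under pics/ and viewed, at most 10 in all, crops included, and the job is handed in when it is done.

Besides the shell and the picture viewer there is one more tool, called after "Call:" by a JSON object that holds its "fn" and its "kwargs". carry_out: Moves the arm, as the interface text tells. Its arguments: {"type":"object","properties":{"series":{"type":"array"}},"required":["series"]}

```bash
mkdir -p pics
cat > h.py <<'E'
import numpy as np, cv2
from cell import manip, camera, camera_info, models
from scipy.spatial.transform import Rotation as R
def info(n):
    i=camera_info(n); a=np.array(i["attitude"])
    M=a if a.shape==(3,3) else R.from_quat(a[[1,2,3,0]]).as_matrix()
    return np.array(i["mtx"]),i["k1"],np.array(i["position"]),M
def cloud(n,d):
    K,k,p,M=info(n)
    h,w=d.shape; u,v=np.meshgrid(np.arange(w),np.arange(h))
    q=cv2.undistortPoints(np.stack([u,v],-1).reshape(-1,1,2).astype(float),K,np.array([k,0,0,0,0.])).reshape(h,w,2)
    return (np.dstack([q,np.ones((h,w))])*d[...,None])@M.T+p
def shot(n,f=None):
    im,d=camera(n)
    if f: cv2.imwrite(f"pics/{f}.png",im[...,::-1])
    return im,d,cloud(n,d)
E
python3 - <<'E'
from h import *
for n in ("scene","top"):
    print(camera_info(n))
    im,d,P=shot(n,n); np.savez(n,im=im,d=d,P=P)
    for t in ["collar_a_mid","gauge_foot","tray_1_foot","cup_mid","pads_top","bur_block","nail_brush","pump_bottle"]:
        for r in models.spot_in(n,t):
            u,v=np.round(r["point"]).astype(int); print(n,t,u,v,round(r["confidence"],2),P[v,u].round(3))
print(manip.observe(), manip.hold_point_z)
E
```

```text
{'mtx': array([[478.10319209,   0.        , 323.09630682],
       [  0.        , 478.10319209, 232.36416581],
       [  0.        ,   0.        ,   1.        ]]), 'k1': -0.010579460589949448, 'position': array([ 0.03704282, -0.89858208,  0.70813007]), 'attitude': array([-0.46511055,  0.84388136, -0.2382412 ,  0.12156295])}
scene collar_a_mid 248 216 0.47 [0.447 0.22  0.02 ]
scene gauge_foot 207 204 0.93 [0.375 0.361 0.015]
scene gauge_foot 283 284 0.74 [ 0.395 -0.101  0.014]
scene gauge_foot 279 254 0.56 [0.442 0.013 0.014]
scene tray_1_foot 338 333 0.9 [ 0.425 -0.29   0.001]
scene cup_mid 391 347 0.66 [ 0.473 -0.403  0.033]
scene pads_top 390 269 0.92 [ 0.621 -0.208  0.035]
scene pads_top 266 209 0.55 [0.509 0.232 0.018]
scene bur_block 266 208 0.56 [0.512 0.237 0.019]
scene nail_brush 228 218 0.6 [0.392 0.232 0.025]
scene nail_brush 266 210 0.17 [0.494 0.195 0.038]
scene pump_bottle 324 228 0.73 [ 0.537 -0.052  0.093]
{'mtx': array([[481.72725917,   0.        , 319.38800794],
       [  0.        , 481.72725917, 241.40359204],
       [  0.        ,   0.        ,   1.        ]]), 'k1
[... 743 characters left out ...]
0.076]
{'time_s': 0.9, 'joints': array([ 1.22839789e+00,  3.50712148e-01,  1.65178588e+00,  1.41486052e-05,
        1.13907920e+00, -8.45942667e-02]), 'qd': array([ 0.0009934 ,  0.00030615, -0.00104537,  0.00075971, -0.00055308,
        0.000119  ]), 'effort': array([-5.52008132e-04, -4.97232592e+01, -2.85482758e+01,  6.97860774e-02,
        2.23163614e-02, -1.89551014e-05]), 'ee_pos': array([0.14019485, 0.53183089, 0.18973127]), 'ee_rot': array([-4.64529735e-06,  1.28548352e-01,  9.91703242e-01,  8.89859169e-06]), 'ft_force': array([ 0.13521511,  0.8759046 , -0.6822065 ]), 'torque': array([-0.02989197,  0.0040845 ,  0.05077476]), 'finger_force': 0.0, 'finger_gap': 0.0933847195991688} 0.0188
```

View pics/scene.png

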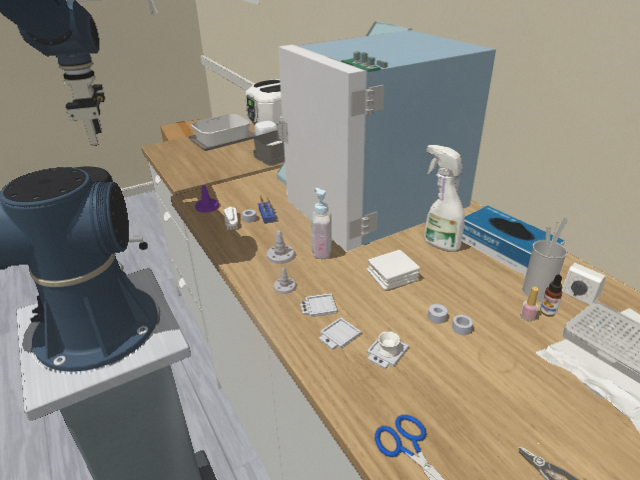

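View pics/top.png

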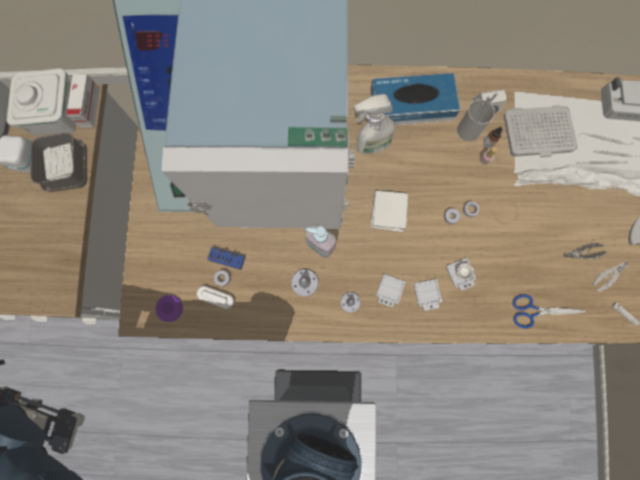

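The gauge-like things are purple at top (169,307), a small one at (351,303) and a larger one at (305,282). The purple one is excluded and the larger of the rest is meant, so it is (305,282). I'll confirm with a crop and measure.

Run:
```python
from h import *
T=np.load("top.npz");S=np.load("scene.npz")
a=cv2.resize(T["im"][235:330,190:350],(800,475),interpolation=cv2.INTER_CUBIC)[:300]
t=T["im"]
a=cv2.resize(t[240:320,200:360],(800,400),interpolation=cv2.INTER_CUBIC)
b=cv2.resize(S["im"][280:370,280:420],(311,200),interpolation=cv2.INTER_CUBIC)
c=cv2.resize(t[255:315,370:480],(367,200),interpolation=cv2.INTER_CUBIC)
o=np.zeros((600,800,3),np.uint8);o[:400]=a;o[400:,:311]=b;o[400:,320:687]=c
cv2.imwrite("pics/crop.png",o[...,::-1])
P=T["P"]
def comp(u0,u1,v0,v1,lo,hi,name):
    Q=P[v0:v1,u0:u1]; m=((Q[...,2]>lo)&(Q[...,2]<hi)).astype(np.uint8)
    n,l,s,c=cv2.connectedComponentsWithStats(m)
    for i in range(1,n):
        if s[i,4]>25:
            q=Q[l==i]; xy=q[:,:2].astype(np.float32); r=cv2.minAreaRect(xy*1000)
            print(name,s[i,4],c[i]+[u0,v0],"mean",q.mean(0).round(4),"rect",np.round(r[0],1),np.round(r[1],1),round(r[2],1),"zmax",q[:,2].max().round(3))
comp(200,250,240,312,.012,.07,"lane")
comp(285,325,262,302,.006,.1,"gauge")
comp(285,325,262,302,.03,.1,"gaugehi")
comp(335,370,280,320,.006,.1,"small")
comp(372,480,255,315,.0055,.02,"trays"); comp(440,480,255,315,.02,.05,"cup")
comp(360,420,180,240,.025,.06,"pads"); comp(440,490,195,230,.01,.04,"pair")
comp(295,345,215,265,.02,.2,"bottle")
```

```text
lane 498 [225.48594378 257.85943775] mean [0.5072 0.2303 0.0222] rect [508.1 231.8] [93.3 36.7] 75.1 zmax 0.049
lane 151 [221.23178808 277.92715232] mean [0.4549 0.2388 0.0212] rect [454.8 239.3] [36.5 38.5] 3.3 zmax 0.028
lane 461 [215.84598698 297.54229935] mean [0.404  0.2491 0.0254] rect [404.3 252.6] [94.1 36.1] 70.4 zmax 0.037
gauge 569 [304.42179262 282.28646749] mean [0.4478 0.0245 0.0189] rect [449.5  26. ] [67.6 67.3] 0.5 zmax 0.077
gaugehi 80 [303.9625 281.4375] mean [0.446  0.024  0.0548] rect [447.3  24.5] [21.8 23.1] 45.4 zmax 0.077
small 286 [350.12587413 302.17832168] mean [ 0.3992 -0.0928  0.0149] rect [399. -94.] [48.4 48.8] 0.2 zmax 0.058
trays 253 [459.99209486 274.92490119] mean [ 0.4736 -0.378   0.0088] rect [ 476.5 -382.1] [76.5 59.9] 24.3 zmax 0.02
trays 336 [390.02678571 291.12797619] mean [ 0.4295 -0.1955  0.0081] rect [ 429.3 -195.9] [63.1 74.6] 69.0 zmax 0.015
trays 324 [428.16666667 294.74691358] mean [ 0.4214 -0.2938  0.0082] rect [ 420.8 -292.8] [73.3 64.2] 10.5 zmax 0.014
cup 182 [465.1978022 271.5      ] mean [ 0.4799 -0.386   0.0295] rect [ 479.2 -384.1] [37.9 39.1] 89.6 zmax 0.041
pads 1220 [389.99262295 209.32459016] mean [ 0.6384 -0.1935  0.0383] rect [ 640.2 -193.7] [90.9 96.6] 83.9 zmax 0.046
pair 135 [471.31111111 208.26666667] mean [ 0.6496 -0.4119  0.0206] rect [ 650.  -412.5] [38.7 38.8] 88.9 zmax 0.029
pair 179 [451.93854749 215.46927374] mean [ 0.6289 -0.3591  0.0213] rect [ 629.4 -360. ] [39.6 39.4] 25.5 zmax 0.029
bottle 1288 [319.47049689 231.17080745] mean [ 0.5627 -0.0131  0.1074] rect [554.9 -12.8] [ 87.5 120.8] 6.5 zmax 0.182
```

View pics/crop.png

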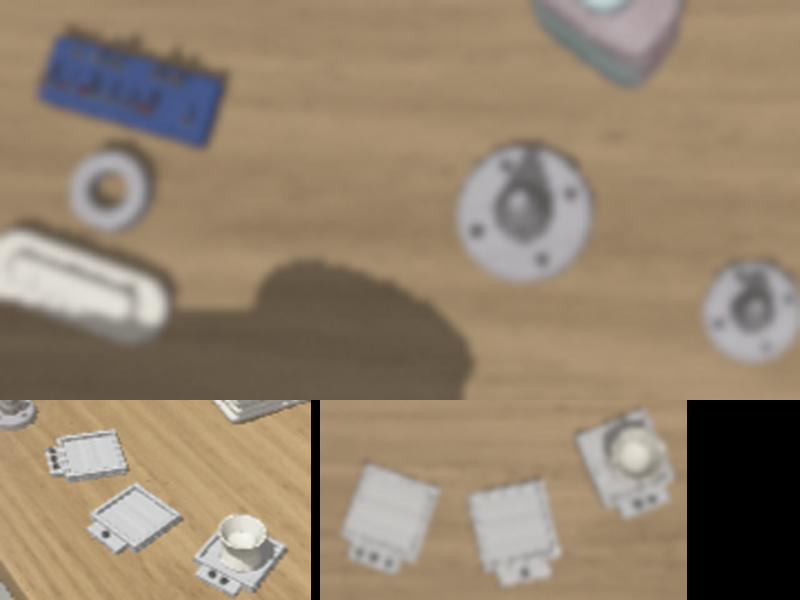

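The crop confirms the larger gauge at top (305,282): foot disc about 68 mm, against about 49 mm for the small one at (351,303). At the trays the left one has 3 studs (390,291), the middle has 1 (428,294) and the right has 2 (460,275), with the cup in it. The lone collar is at (221,278). The tool's closing axis is already along the lane (75°), and that suits the gauge and bottle too.

```bash
cat >> h.py <<'E'
def to(*pts):
    s=manip.observe(); p=np.array(s["ee_pos"]); q=np.array(s["ee_rot"]); M=R.from_quat(q[[1,2,3,0]]).as_matrix()
    print("t",round(s["time_s"],2),"tcp",p.round(4),"gap",round(s["finger_gap"],4),"F",np.round(s["ft_force"],1),"yaw y-axis",np.degrees(np.arctan2(M[1,1],M[0,1])).round(1))
    for x in pts: print(x,(M.T@(np.array(x)-p)/0.5).round(4))
E
python3 -c "
from h import *
to((.455,.239,.11),(.455,.239,.008))"
```

```text
t 0.9 tcp [0.1402 0.5318 0.1897] gap 0.0934 F [ 0.1  0.9 -0.7] yaw y-axis 75.2
(0.455, 0.239, 0.11) [-0.7581 -0.4058  0.1594]
(0.455, 0.239, 0.008) [-0.7581 -0.4058  0.3634]
```

Call:
{"fn": "carry_out", "kwargs": {"series": [{"delta_pos":[-0.758,-0.406,0.1],"angular":[0,0,0],"jaw":1},{"delta_pos":[-0.758,-0.406,0.1],"angular":[0,0,0],"jaw":1},{"delta_pos":[-0.758,-0.406,0.1],"angular":[0,0,0],"jaw":1},{"delta_pos":[-0.758,-0.406,0.1],"angular":[0,0,0],"jaw":1},{"delta_pos":[-0.758,-0.406,0.1],"angular":[0,0,0],"jaw":1},{"delta_pos":[-0.758,-0.406,0.1],"angular":[0,0,0],"jaw":1},{"delta_pos":[-0.758,-0.406,0.1],"angular":[0,0,0],"jaw":1},{"delta_pos":[-0.758,-0.406,0.1],"angular":[0,0,0],"jaw":1},{"delta_pos":[-0.758,-0.406,0.1],"angular":[0,0,0],"jaw":1},{"delta_pos":[-0.758,-0.406,0.1],"angular":[0,0,0],"jaw":1}]}}

```text
time_s: 1.9
ee_pos: [0.4571, 0.2364, 0.1392]
ee_rot: [0.0, 0.13, 0.991, -0.0]
ft_force: [-1.0, 0.8, -0.3]
finger_gap: 0.0933
finger_force: 0.0
```

```bash
python3 -c "
from h import *
to((.455,.239,.05),(.455,.239,.008))"
```

```text
t 1.9 tcp [0.4571 0.2364 0.1392] gap 0.0933 F [-1.   0.8 -0.3] yaw y-axis 75.0
(0.455, 0.239, 0.05) [0.0055 0.004  0.1785]
(0.455, 0.239, 0.008) [0.0055 0.004  0.2625]
```

Call:
{"fn": "carry_out", "kwargs": {"series": [{"delta_pos":[0,0,0.1],"angular":[0,0,0],"jaw":1},{"delta_pos":[0,0,0.18],"angular":[0,0,0],"jaw":1},{"delta_pos":[0,0,0.23],"angular":[0,0,0],"jaw":1},{"delta_pos":[0,0,0.26],"angular":[0,0,0],"jaw":1},{"delta_pos":[0,0,0.262],"angular":[0,0,0],"jaw":1},{"delta_pos":[0,0,0.262],"angular":[0,0,0],"jaw":1}]}}

```text
time_s: 2.5
ee_pos: [0.4548, 0.2394, 0.0091]
ee_rot: [0.0, 0.128, 0.992, 0.0]
ft_force: [-0.5, 0.1, 0.2]
finger_gap: 0.0934
finger_force: 0.0
```

Run:
```python
from h import *
to((.455,.239,.008))
im,d,P=shot("top"); im2,_,_=shot("scene")
o=np.zeros((600,800,3),np.uint8)
o[:,:400]=cv2.resize(im[235:325,195:255],(400,600),interpolation=cv2.INTER_CUBIC)
o[:,400:]=cv2.resize(im2[165:255,210:270],(400,600),interpolation=cv2.INTER_CUBIC)
cv2.imwrite("pics/g1.png",o[...,::-1])
```

```text
t 2.5 tcp [0.4548 0.2394 0.0091] gap 0.0934 F [-0.5  0.1  0.2] yaw y-axis 75.3
(0.455, 0.239, 0.008) [-0.0006 -0.0006  0.0023]
```

View pics/g1.png

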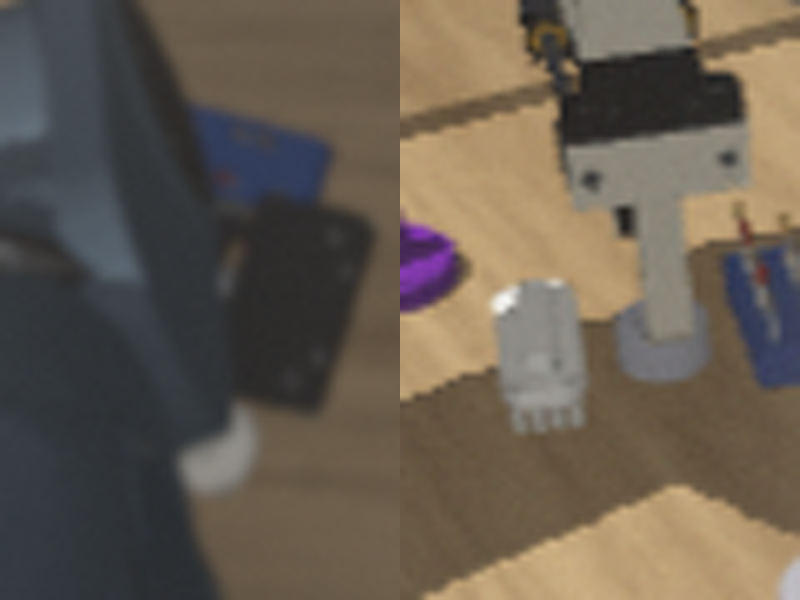

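The picture shows the finger in the lane in front of the collar (scene about 250,215), roughly centred, and the block and brush are clear. I'll close and lift.

Call:
{"fn": "carry_out", "kwargs": {"series": [{"delta_pos":[0,0,0],"angular":[0,0,0],"jaw":0},{"delta_pos":[0,0,0],"angular":[0,0,0],"jaw":0},{"delta_pos":[0,0,0],"angular":[0,0,0],"jaw":0},{"delta_pos":[0,0,0],"angular":[0,0,0],"jaw":0},{"delta_pos":[0,0,0],"angular":[0,0,0],"jaw":0},{"delta_pos":[0,0,0],"angular":[0,0,0],"jaw":0},{"delta_pos":[0,0,0],"angular":[0,0,0],"jaw":0},{"delta_pos":[0,0,0],"angular":[0,0,0],"jaw":0}]}}

```text
time_s: 3.4
ee_pos: [0.4549, 0.2389, 0.0087]
ee_rot: [-0.0, 0.129, 0.992, -0.0]
ft_force: [-0.4, -0.8, -0.2]
finger_gap: 0.0335
finger_force: 0.0
```

Call:
{"fn": "carry_out", "kwargs": {"series": [{"delta_pos":[0,0,-0.04],"angular":[0,0,0],"jaw":0},{"delta_pos":[0,0,-0.12],"angular":[0,0,0],"jaw":0},{"delta_pos":[0,0,-0.2],"angular":[0,0,0],"jaw":0},{"delta_pos":[0,0,-0.24],"angular":[0,0,0],"jaw":0},{"delta_pos":[0,0,-0.24],"angular":[0,0,0],"jaw":0},{"delta_pos":[0,0,-0.24],"angular":[0,0,0],"jaw":0}]}}

```text
time_s: 4.0
ee_pos: [0.4547, 0.2388, 0.1283]
ee_rot: [-0.0, 0.129, 0.992, -0.0]
ft_force: [0.8, 0.3, 0.2]
finger_gap: 0.0004
finger_force: 0.0
```

```bash
python3 -c "
from h import *
to((.4495,.026,.129))"
```

```text
t 4.0 tcp [0.4547 0.2388 0.1283] gap 0.0004 F [0.8 0.3 0.2] yaw y-axis 75.2
(0.4495, 0.026, 0.129) [-0.0985 -0.4142 -0.0015]
```

The grasp missed: the fingers shut completely. I'll look again.

Run:
```python
from h import *
im,d,P=shot("top"); im2,d2,P2=shot("scene")
o=np.zeros((600,800,3),np.uint8)
o[:,:400]=cv2.resize(im[235:325,195:255],(400,600),interpolation=cv2.INTER_CUBIC)
o[:,400:]=cv2.resize(im2[165:255,210:270],(400,600),interpolation=cv2.INTER_CUBIC)
cv2.imwrite("pics/g2.png",o[...,::-1])
S=np.load("scene.npz")["P"]
for n,Q in (("before",S),("after",P2)):
    q=Q[195:232,236:262].reshape(-1,3)
    m=(q[:,2]>.016)&(q[:,2]<.028)&(np.abs(q[:,0]-.455)<.03)&(np.abs(q[:,1]-.239)<.05)
    q=q[m]; print(n,m.sum(),q.mean(0),q.min(0),q.max(0),cv2.minEnclosingCircle(q[:,:2].astype(np.float32)))
```

```text
before 75 [0.45454892 0.23744131 0.0198993 ] [0.42531912 0.21601174 0.01616248] [0.47649608 0.27575038 0.02380849] ((0.45105746388435364, 0.24830512702465057), 0.03260429948568344)
after 76 [0.45419174 0.23675033 0.0197411 ] [0.42605883 0.21199462 0.01612547] [0.47591919 0.27885727 0.02448445] ((0.4452929198741913, 0.24542593955993652), 0.03517194464802742)
```

View pics/g2.png

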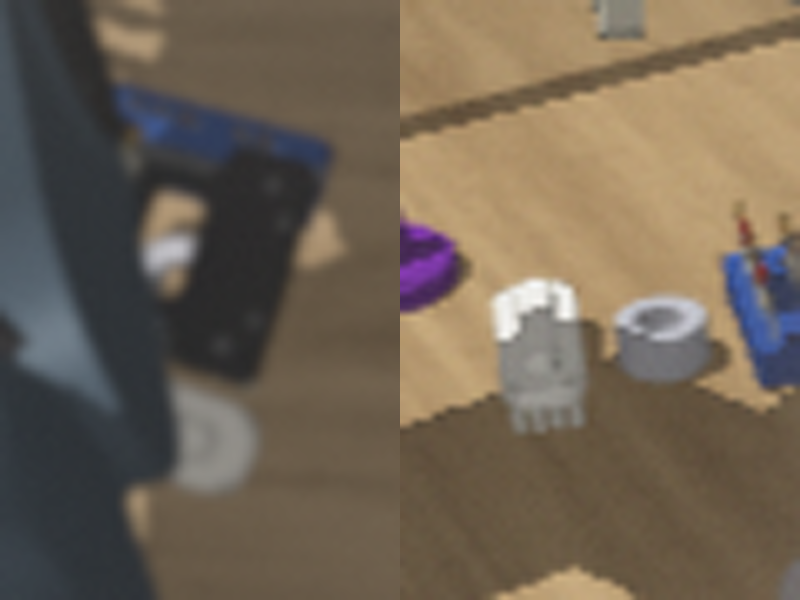

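The collar is unmoved and upright at scene (250,217), so the fingers closed above it. I'll compare the real fingertip height with the TCP in the depth image.

```bash
cat >> h.py <<'E'
def tips():
    im,d,P=shot("scene"); p=np.array(manip.observe()["ee_pos"])
    m=(np.abs(P[...,0]-p[0])<.07)&(np.abs(P[...,1]-p[1])<.09)&(P[...,2]>.06)&(P[...,2]<p[2]+.25)
    q=P[m]; v,u=np.nonzero(m)
    for lo in np.arange(p[2]-.05,p[2]+.15,.01):
        k=(q[:,2]>lo)&(q[:,2]<lo+.01)
        if k.sum()>3: print(round(lo-p[2],3),k.sum(),"x",np.percentile(q[k,0],[5,95]).round(3)-p[0].round(3),"y",np.percentile(q[k,1],[5,95]).round(3)-p[1].round(3),"col",u[k].mean().round(),"row",v[k].mean().round())
E
python3 -c "
from h import *
tips()"
```

```text
0.03 17 x [-0.01   0.005] y [-0.016 -0.004] col 242.0 row 169.0
0.04 27 x [-0.01   0.004] y [-0.021  0.003] col 243.0 row 166.0
0.05 28 x [-0.01   0.006] y [-0.02  -0.007] col 243.0 row 162.0
0.06 27 x [-0.01   0.004] y [-0.019 -0.001] col 242.0 row 159.0
0.07 25 x [-0.01   0.004] y [-0.02  -0.009] col 242.0 row 156.0
0.08 8 x [-0.009  0.005] y [-0.022 -0.015] col 242.0 row 154.0
0.11 84 x [-0.052  0.005] y [-0.089  0.019] col 241.0 row 150.0
0.12 127 x [-0.051  0.009] y [-0.089  0.082] col 238.0 row 143.0
0.13 137 x [-0.051  0.034] y [-0.088  0.083] col 234.0 row 136.0
0.14 84 x [-0.055 -0.004] y [-0.09   0.074] col 234.0 row 136.0
```

Call:
{"fn": "carry_out", "kwargs": {"series": [{"delta_pos":[0,0,0],"angular":[0,0,0],"jaw":1},{"delta_pos":[0,0,0],"angular":[0,0,0],"jaw":1},{"delta_pos":[0,0,0],"angular":[0,0,0],"jaw":1},{"delta_pos":[0,0,0],"angular":[0,0,0],"jaw":1},{"delta_pos":[0,0,0],"angular":[0,0,0],"jaw":1},{"delta_pos":[0,0,0],"angular":[0,0,0],"jaw":1},{"delta_pos":[0,0,0],"angular":[0,0,0],"jaw":1},{"delta_pos":[0,0,0],"angular":[0,0,0],"jaw":1}]}}

```text
time_s: 4.95
ee_pos: [0.4549, 0.2389, 0.1288]
ee_rot: [0.0, 0.129, 0.992, 0.0]
ft_force: [0.2, 0.1, 0.2]
finger_gap: 0.0599
finger_force: 0.0
```

```bash
python3 -c "
from h import *
tips();to((.455,.239,.0))"
```

```text
0.02 6 x [-0.013  0.002] y [-0.039  0.028] col 244.0 row 171.0
0.03 25 x [-0.016  0.004] y [-0.045  0.033] col 243.0 row 169.0
0.04 32 x [-0.019  0.003] y [-0.048  0.031] col 243.0 row 168.0
0.05 36 x [-0.018  0.005] y [-0.049  0.034] col 243.0 row 164.0
0.06 28 x [-0.019  0.003] y [-0.047  0.029] col 243.0 row 162.0
0.07 28 x [-0.018 -0.002] y [-0.049 -0.036] col 244.0 row 160.0
0.08 26 x [-0.018 -0.004] y [-0.05  -0.041] col 243.0 row 156.0
0.09 15 x [-0.019 -0.004] y [-0.05  -0.043] col 243.0 row 154.0
0.11 81 x [-0.051  0.004] y [-0.089  0.041] col 241.0 row 149.0
0.12 140 x [-0.051  0.009] y [-0.089  0.039] col 239.0 row 144.0
0.13 129 x [-0.052  0.042] y [-0.088  0.083] col 234.0 row 135.0
0.14 79 x [-0.055 -0.004] y [-0.089  0.074] col 234.0 row 136.0
t 5.0 tcp [0.4549 0.2389 0.1287] gap 0.0641 F [ 0.3 -0.5 -0.7] yaw y-axis 75.2
(0.455, 0.239, 0.0) [-0.000e+00  2.000e-04  2.575e-01]
```

The tips actually sit about 28 mm above the reported TCP, and so does the gripper body, so I'll allow for that offset everywhere. I'll descend part-way and re-measure.

Call:
{"fn": "carry_out", "kwargs": {"series": [{"delta_pos":[0,0,0],"angular":[0,0,0],"jaw":1},{"delta_pos":[0,0,0.0],"angular":[0,0,0],"jaw":1},{"delta_pos":[0,0,0],"angular":[0,0,0],"jaw":1},{"delta_pos":[0,0,0.1],"angular":[0,0,0],"jaw":1},{"delta_pos":[0,0,0.18],"angular":[0,0,0],"jaw":1},{"delta_pos":[0,0,0.25],"angular":[0,0,0],"jaw":1},{"delta_pos":[0,0,0.28],"angular":[0,0,0],"jaw":1},{"delta_pos":[0,0,0.28],"angular":[0,0,0],"jaw":1},{"delta_pos":[0,0,0.28],"angular":[0,0,0],"jaw":1}]}}

```text
time_s: 5.9
ee_pos: [0.4552, 0.239, -0.0108]
ee_rot: [0.0, 0.129, 0.992, 0.0]
ft_force: [-0.3, 0.3, 0.3]
finger_gap: 0.093
finger_force: 0.0
```

Run:
```python
from h import *
im,d,P=shot("scene"); to()
m=(np.abs(P[...,0]-.445)<.02)&(P[...,1]<.2)&(P[...,1]>.15)&(P[...,2]>.008)
v,u=np.nonzero(m)
for r in range(v.max()-14,v.max()+1):
    k=v==r
    if k.any(): print(r,k.sum(),u[k].min(),u[k].max(),P[m][k].mean(0).round(4))
```

```text
t 5.95 tcp [ 0.4555  0.2392 -0.0103] gap 0.0929 F [0.1 0.1 0.4] yaw y-axis 75.2
208 7 247 253 [0.4403 0.1782 0.0687]
209 7 247 253 [0.4394 0.1766 0.0666]
210 7 247 253 [0.4393 0.1771 0.0633]
211 7 247 253 [0.4386 0.1761 0.0608]
212 7 247 253 [0.439  0.1782 0.0565]
213 8 247 254 [0.4404 0.179  0.0526]
214 8 247 254 [0.4399 0.1784 0.0499]
215 7 248 254 [0.4406 0.1773 0.0469]
216 7 248 254 [0.4403 0.1775 0.0438]
217 7 248 254 [0.4397 0.1767 0.0412]
218 7 248 254 [0.4398 0.1779 0.0374]
219 7 248 254 [0.4399 0.179  0.0335]
220 7 248 254 [0.4396 0.1791 0.0304]
221 7 248 254 [0.4398 0.1805 0.0264]
222 7 248 254 [0.4414 0.1856 0.02  ]
```

Call:
{"fn": "carry_out", "kwargs": {"series": [{"delta_pos":[0,0,0.022],"angular":[0,0,0],"jaw":1},{"delta_pos":[0,0,0.022],"angular":[0,0,0],"jaw":0},{"delta_pos":[0,0,0.022],"angular":[0,0,0],"jaw":0},{"delta_pos":[0,0,0.022],"angular":[0,0,0],"jaw":0},{"delta_pos":[0,0,0.022],"angular":[0,0,0],"jaw":0},{"delta_pos":[0,0,0.022],"angular":[0,0,0],"jaw":0},{"delta_pos":[0,0,0.022],"angular":[0,0,0],"jaw":0},{"delta_pos":[0,0,0.022],"angular":[0,0,0],"jaw":0},{"delta_pos":[0,0,0.022],"angular":[0,0,0],"jaw":0},{"delta_pos":[0,0,0.022],"angular":[0,0,0],"jaw":0}]}}

```text
time_s: 6.95
ee_pos: [0.455, 0.2389, -0.0222]
ee_rot: [0.0, 0.129, 0.992, 0.0]
ft_force: [-0.1, 0.5, 1.3]
finger_gap: 0.0398
finger_force: 30.0
```

Gripped (39.8 mm, 30 N). Next I'll lift and carry to above the gauge.

Call:
{"fn": "carry_out", "kwargs": {"series": [{"delta_pos":[0,0,-0.06],"angular":[0,0,0],"jaw":0},{"delta_pos":[0,0,-0.15],"angular":[0,0,0],"jaw":0},{"delta_pos":[0,0,-0.21],"angular":[0,0,0],"jaw":0},{"delta_pos":[-0.02,-0.08,-0.21],"angular":[0,0,0],"jaw":0},{"delta_pos":[-0.04,-0.17,-0.21],"angular":[0,0,0],"jaw":0},{"delta_pos":[-0.06,-0.26,-0.21],"angular":[0,0,0],"jaw":0},{"delta_pos":[-0.08,-0.35,-0.21],"angular":[0,0,0],"jaw":0},{"delta_pos":[-0.098,-0.4,-0.21],"angular":[0,0,0],"jaw":0},{"delta_pos":[-0.098,-0.415,-0.21],"angular":[0,0,0],"jaw":0},{"delta_pos":[-0.098,-0.415,-0.21],"angular":[0,0,0],"jaw":0}]}}

```text
time_s: 7.95
ee_pos: [0.4491, 0.0254, 0.0827]
ee_rot: [-0.0, 0.129, 0.992, 0.0]
ft_force: [0.2, -0.1, -1.1]
finger_gap: 0.0396
finger_force: 30.0
```

Run:
```python
from h import *
im2,d,P=shot("scene"); to((.4495,.026,.08))
cv2.imwrite("pics/g3.png",cv2.resize(im2[195:275,240:340],(800,640),interpolation=cv2.INTER_CUBIC)[:600,:,::-1])
# collar visible outline vs gauge: points by height
S=np.load("scene.npz")["P"]
for n,Q,lo,hi in (("gauge",S,.03,.07),("foot",S,.008,.02),("collar",P,.102,.13)):
    m=(np.abs(Q[...,0]-.4495)<.045)&(np.abs(Q[...,1]-.026)<.045)&(Q[...,2]>lo)&(Q[...,2]<hi)
    v,u=np.nonzero(m)
    for r in np.unique(v): 
        k=v==r; print(n,r,u[k].min(),u[k].max(),Q[m][k].mean(0).round(4))
```

```text
t 8.0 tcp [0.4492 0.0262 0.0827] gap 0.0399 F [-0.3 -0.5 -1. ] yaw y-axis 75.2
(0.4495, 0.026, 0.08) [-0.0006 -0.0002  0.0054]
gauge 233 278 278 [0.4477 0.0225 0.0695]
gauge 234 277 282 [0.4502 0.0194 0.0674]
gauge 235 277 282 [0.4501 0.0197 0.0643]
gauge 236 277 282 [0.4492 0.0183 0.0624]
gauge 237 277 282 [0.4493 0.0188 0.0592]
gauge 238 276 283 [0.4495 0.0199 0.0555]
gauge 239 276 283 [0.4487 0.0185 0.0535]
gauge 240 276 283 [0.4477 0.0168 0.0518]
gauge 241 276 283 [0.4481 0.0181 0.048 ]
gauge 242 276 284 [0.4492 0.018  0.0447]
gauge 243 276 284 [0.4489 0.0177 0.0419]
gauge 244 275 284 [0.4477 0.0186 0.0388]
gauge 245 275 284 [0.4467 0.0168 0.0372]
gauge 246 275 284 [0.4464 0.0167 0.0343]
gauge 247 277 284 [0.4475 0.0134 0.0327]
gauge 248 277 283 [0.4469 0.0121 0.0307]
foot 245 285 285 [0.4746 0.0445 0.0112]
foot 246 274 289 [0.4724 0.0413 0.0107]
foot 247 272 291 [0.4674 0.0401 0.0101]
foot 248 272 292 [0.4664 0.0342 0.0107]
foot 249 270 293 [0.4612 0.0308 0.0115]
foot 250 269 293 [0.4558 0.0299 0.0108]
foot 251 268 294 [0.4536 0.0238 0.0121]
foot 252 268 294 [0.4504 0.0193 0.012
[... 387 characters left out ...]
1 274 [0.4501 0.0499 0.1271]
collar 209 271 274 [0.4503 0.05   0.1241]
collar 210 272 274 [0.4496 0.0457 0.1236]
collar 211 272 285 [0.4558 0.0325 0.1253]
collar 212 271 285 [0.4512 0.0294 0.1253]
collar 213 270 285 [0.4476 0.0273 0.1247]
collar 214 270 286 [0.4481 0.0211 0.1248]
collar 215 270 286 [0.4464 0.0178 0.1242]
collar 216 270 286 [0.4455 0.0161 0.1225]
collar 217 270 286 [0.4441 0.0146 0.1209]
collar 218 271 286 [0.4454 0.0071 0.1215]
collar 219 271 286 [0.4431 0.0027 0.1216]
collar 220 271 286 [0.4432 0.0033 0.1185]
collar 221 271 286 [0.4427 0.0028 0.1161]
collar 222 271 285 [0.4412 0.0028 0.1138]
collar 223 272 283 [0.4409 0.0056 0.1096]
collar 224 274 281 [0.442  0.0085 0.1049]
```

View pics/g3.png

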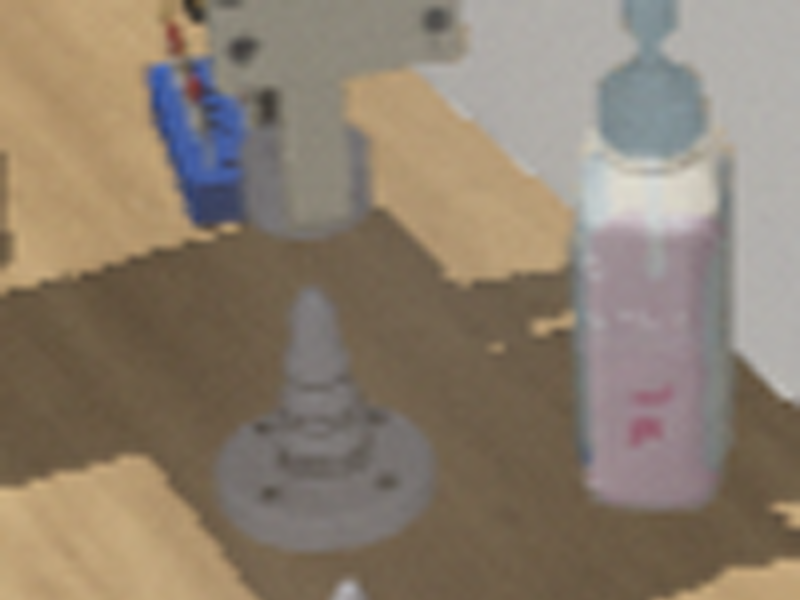

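The collar hangs over the gauge: in scene its centre is at column 278.3, and the gauge axis extrapolates to about 278.6. I'll lower in stages and watch the force.

Call:
{"fn": "carry_out", "kwargs": {"series": [{"delta_pos":[0,0,0.03],"angular":[0,0,0],"jaw":0},{"delta_pos":[0,0,0.06],"angular":[0,0,0],"jaw":0},{"delta_pos":[0,0,0.075],"angular":[0,0,0],"jaw":0},{"delta_pos":[0,0,0.088],"angular":[0,0,0],"jaw":0},{"delta_pos":[0,0,0.096],"angular":[0,0,0],"jaw":0},{"delta_pos":[0,0,0.096],"angular":[0,0,0],"jaw":0}]}}

```text
time_s: 8.6
ee_pos: [0.4493, 0.026, 0.0346]
ee_rot: [-0.0, 0.128, 0.992, -0.0]
ft_force: [-0.5, -0.4, -1.1]
finger_gap: 0.0397
finger_force: 30.0
```

Call:
{"fn": "carry_out", "kwargs": {"series": [{"delta_pos":[0,0,0.005],"angular":[0,0,0],"jaw":0},{"delta_pos":[0,0,0.008],"angular":[0,0,0],"jaw":0},{"delta_pos":[0,0,0.008],"angular":[0,0,0],"jaw":0}]}}

```text
time_s: 8.9
ee_pos: [0.4494, 0.0257, 0.0308]
ee_rot: [0.0, 0.129, 0.992, 0.0]
ft_force: [-0.2, 1.2, -0.6]
finger_gap: 0.0396
finger_force: 30.0
```

Call:
{"fn": "carry_out", "kwargs": {"series": [{"delta_pos":[0,0,0.012],"angular":[0,0,0],"jaw":0},{"delta_pos":[0,0,0.022],"angular":[0,0,0],"jaw":0},{"delta_pos":[0,0,0.026],"angular":[0,0,0],"jaw":0},{"delta_pos":[0,0,0.028],"angular":[0,0,0],"jaw":0},{"delta_pos":[0,0,0.028],"angular":[0,0,0],"jaw":0}]}}

```text
time_s: 9.4
ee_pos: [0.449, 0.0257, 0.0166]
ee_rot: [-0.001, 0.129, 0.992, -0.0]
ft_force: [-5.1, -1.8, 3.5]
finger_gap: 0.0397
finger_force: 30.0
```

There is contact at bottom ≈ 39 mm. I'll release, back off sideways-free (straight up) and read.

Call:
{"fn": "carry_out", "kwargs": {"series": [{"delta_pos":[0,0,0],"angular":[0,0,0],"jaw":1},{"delta_pos":[0,0,0],"angular":[0,0,0],"jaw":1},{"delta_pos":[0,0,0],"angular":[0,0,0],"jaw":1},{"delta_pos":[0,0,0],"angular":[0,0,0],"jaw":1},{"delta_pos":[0,0,0],"angular":[0,0,0],"jaw":1},{"delta_pos":[0,0,-0.06],"angular":[0,0,0],"jaw":1},{"delta_pos":[0,0,-0.16],"angular":[0,0,0],"jaw":1},{"delta_pos":[0,0,-0.2],"angular":[0,0,0],"jaw":1},{"delta_pos":[0,0,-0.2],"angular":[0,0,0],"jaw":1}]}}

```text
time_s: 10.3
ee_pos: [0.4511, 0.0257, 0.1193]
ee_rot: [0.003, 0.129, 0.992, 0.0]
ft_force: [0.3, 1.0, -1.5]
finger_gap: 0.0931
finger_force: 0.0
```

Run:
```python
from h import *
im2,d,P=shot("scene"); to((.4795,-.3845,.117))
cv2.imwrite("pics/g4.png",cv2.resize(im2[215:275,240:320],(800,600),interpolation=cv2.INTER_CUBIC)[...,::-1])
m=(np.abs(P[...,0]-.4495)<.03)&(np.abs(P[...,1]-.026)<.03)&(P[...,2]>.02)&(P[...,2]<.09)
v,u=np.nonzero(m)
for r in np.unique(v):
    k=v==r; print(r,u[k].min(),u[k].max(),P[m][k].mean(0).round(4))
```

```text
t 10.35 tcp [0.45   0.0257 0.1175] gap 0.0926 F [-0.1  1.  -0.4] yaw y-axis 75.2
(0.4795, -0.3845, 0.117) [-0.2662 -0.7783  0.0012]
231 278 280 [0.4507 0.0222 0.0746]
232 277 282 [0.4531 0.0249 0.0693]
233 275 285 [0.4555 0.0277 0.0641]
234 273 286 [0.4531 0.0259 0.0629]
235 272 287 [0.4518 0.0236 0.0616]
236 272 287 [0.4508 0.0218 0.06  ]
237 272 287 [0.4493 0.0189 0.0591]
238 272 287 [0.4474 0.0151 0.0589]
239 272 287 [0.4458 0.0119 0.0582]
240 272 287 [0.445  0.0108 0.0562]
241 272 287 [0.4447 0.0115 0.0529]
242 272 287 [0.4445 0.0107 0.0505]
243 272 287 [0.4446 0.0112 0.0472]
244 273 286 [0.4435 0.0092 0.0456]
245 274 286 [0.4444 0.0087 0.0426]
246 275 284 [0.4425 0.008  0.0407]
247 276 285 [0.4476 0.0138 0.0324]
248 275 285 [0.447  0.0159 0.0285]
249 275 285 [0.4467 0.0159 0.0255]
250 275 285 [0.4474 0.0153 0.0225]
251 277 284 [0.4462 0.0126 0.0215]
252 280 281 [0.4447 0.0096 0.0207]
```

View pics/g4.png

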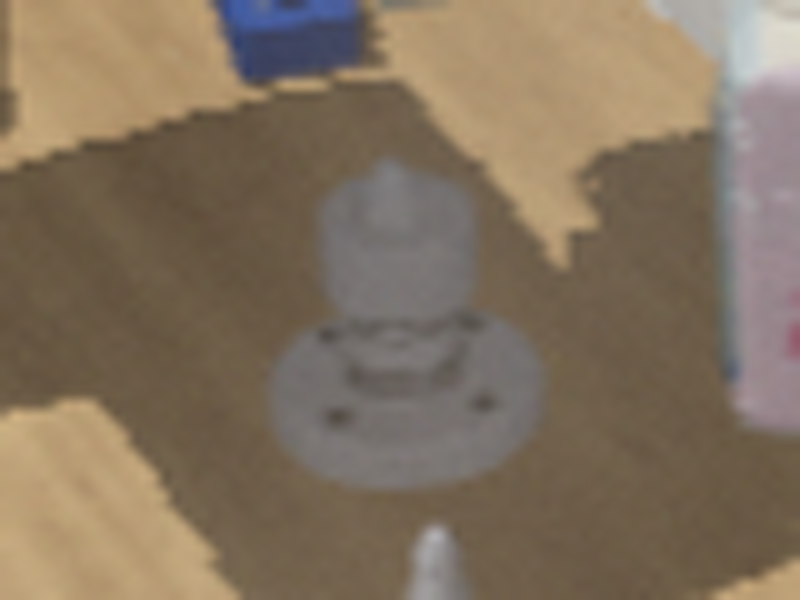

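The collar rests with its top at ≈61 mm, so the underside is at 39 mm. It covers step 1, and the 25 mm step with two lines shows just under it (crop about 400,340), with the three-line step below. That is step 2, so it goes in tray 2, which holds the cup. The cup must go first.

Call:
{"fn": "carry_out", "kwargs": {"series": [{"delta_pos":[-0.02,-0.06,0],"angular":[0,0,0],"jaw":1},{"delta_pos":[-0.266,-0.778,0],"angular":[0,0,0],"jaw":1},{"delta_pos":[-0.266,-0.778,0],"angular":[0,0,0],"jaw":1},{"delta_pos":[-0.266,-0.778,0],"angular":[0,0,0],"jaw":1},{"delta_pos":[-0.266,-0.778,0],"angular":[0,0,0],"jaw":1},{"delta_pos":[-0.266,-0.778,0],"angular":[0,0,0],"jaw":1},{"delta_pos":[-0.266,-0.778,0],"angular":[0,0,0],"jaw":1},{"delta_pos":[-0.266,-0.778,0],"angular":[0,0,0],"jaw":1},{"delta_pos":[-0.266,-0.778,0],"angular":[0,0,0],"jaw":1},{"delta_pos":[-0.266,-0.778,0],"angular":[0,0,0],"jaw":1}]}}

```text
time_s: 11.35
ee_pos: [0.4778, -0.3871, 0.1141]
ee_rot: [-0.001, 0.13, 0.992, 0.0]
ft_force: [0.6, 0.9, -0.1]
finger_gap: 0.0934
finger_force: 0.0
```

Run:
```python
from h import *
S=np.load("scene.npz");P=S["P"]
m=(np.abs(P[...,0]-.48)<.035)&(np.abs(P[...,1]+.384)<.035)&(P[...,2]>.031)&(P[...,2]<.045)
q=P[m]; print("cup rim scene",q.min(0),q.max(0),len(q),cv2.minEnclosingCircle(q[:,:2].astype(np.float32)))
T=np.load("top.npz")["P"]
m=(np.abs(T[...,0]-.475)<.06)&(np.abs(T[...,1]+.38)<.06)&(T[...,2]>.0055)&(T[...,2]<.05)
q=T[m][:,:2].astype(np.float32)*1000
print("tray",cv2.minAreaRect(q),cv2.boxPoints(cv2.minAreaRect(q)))
to((.4795,-.3845,-.015))
```

```text
cup rim scene [ 0.46109184 -0.40500087  0.03102808] [ 0.5021865  -0.36572383  0.03673013] 99 ((0.4818848967552185, -0.3860646188259125), 0.021602611988782883)
tray ((475.1795959472656, -377.6247253417969), (117.70076751708984, 117.47434997558594), 1.5919198989868164) [[ 414.72018 -320.54514]
 [ 417.98367 -437.97415]
 [ 535.63904 -434.7043 ]
 [ 532.3755  -317.2753 ]]
t 11.35 tcp [ 0.4778 -0.3871  0.1141] gap 0.0934 F [ 0.6  0.9 -0.1] yaw y-axis 75.1
(0.4795, -0.3845, -0.015) [-0.0023  0.0058  0.2582]
```

Call:
{"fn": "carry_out", "kwargs": {"series": [{"delta_pos":[-0.002,0,0.08],"angular":[0,0,0],"jaw":1},{"delta_pos":[-0.002,0,0.16],"angular":[0,0,0],"jaw":1},{"delta_pos":[-0.002,0,0.22],"angular":[0,0,0],"jaw":1},{"delta_pos":[-0.002,0,0.25],"angular":[0,0,0],"jaw":1},{"delta_pos":[-0.002,0,0.262],"angular":[0,0,0],"jaw":1},{"delta_pos":[-0.002,0,0.262],"angular":[0,0,0],"jaw":1}]}}

```text
time_s: 11.95
ee_pos: [0.4798, -0.3842, -0.0145]
ee_rot: [-0.0, 0.128, 0.992, 0.0]
ft_force: [-0.7, 0.2, -0.2]
finger_gap: 0.093
finger_force: 0.0
```

Call:
{"fn": "carry_out", "kwargs": {"series": [{"delta_pos":[0,0,0],"angular":[0,0,0],"jaw":0},{"delta_pos":[0,0,0],"angular":[0,0,0],"jaw":0},{"delta_pos":[0,0,0],"angular":[0,0,0],"jaw":0},{"delta_pos":[0,0,0],"angular":[0,0,0],"jaw":0},{"delta_pos":[0,0,0],"angular":[0,0,0],"jaw":0},{"delta_pos":[0,0,0],"angular":[0,0,0],"jaw":0},{"delta_pos":[0,0,0],"angular":[0,0,0],"jaw":0},{"delta_pos":[0,0,0],"angular":[0,0,0],"jaw":0},{"delta_pos":[0,0,0],"angular":[0,0,0],"jaw":0}]}}

```text
time_s: 12.85
ee_pos: [0.4798, -0.3845, -0.0143]
ee_rot: [-0.0, 0.129, 0.992, 0.0]
ft_force: [-0.2, 0.3, 0.8]
finger_gap: 0.0398
finger_force: 30.0
```

```bash
python3 -c "
from h import *
to((.64,-.1937,.08))"
```

```text
t 12.85 tcp [ 0.4798 -0.3845 -0.0143] gap 0.0398 F [-0.2  0.3  0.8] yaw y-axis 75.2
(0.64, -0.1937, 0.08) [-0.2125  0.4507 -0.1885]
```

Call:
{"fn": "carry_out", "kwargs": {"series": [{"delta_pos":[0,0,-0.06],"angular":[0,0,0],"jaw":0},{"delta_pos":[0,0,-0.14],"angular":[0,0,0],"jaw":0},{"delta_pos":[-0.02,0.04,-0.19],"angular":[0,0,0],"jaw":0},{"delta_pos":[-0.06,0.12,-0.19],"angular":[0,0,0],"jaw":0},{"delta_pos":[-0.1,0.2,-0.19],"angular":[0,0,0],"jaw":0},{"delta_pos":[-0.14,0.29,-0.19],"angular":[0,0,0],"jaw":0},{"delta_pos":[-0.18,0.37,-0.19],"angular":[0,0,0],"jaw":0},{"delta_pos":[-0.205,0.43,-0.19],"angular":[0,0,0],"jaw":0},{"delta_pos":[-0.212,0.45,-0.19],"angular":[0,0,0],"jaw":0},{"delta_pos":[-0.212,0.45,-0.19],"angular":[0,0,0],"jaw":0}]}}

```text
time_s: 13.85
ee_pos: [0.6399, -0.1931, 0.0804]
ee_rot: [-0.0, 0.128, 0.992, 0.0]
ft_force: [-0.1, 0.7, -1.1]
finger_gap: 0.0394
finger_force: 30.0
```

Call:
{"fn": "carry_out", "kwargs": {"series": [{"delta_pos":[0,0,0.04],"angular":[0,0,0],"jaw":0},{"delta_pos":[0,0,0.08],"angular":[0,0,0],"jaw":0},{"delta_pos":[0,0,0.1],"angular":[0,0,0],"jaw":0},{"delta_pos":[0,0,0.11],"angular":[0,0,0],"jaw":0},{"delta_pos":[0,0,0.115],"angular":[0,0,0],"jaw":0},{"delta_pos":[0,0,0.118],"angular":[0,0,0],"jaw":0},{"delta_pos":[0,0,0.118],"angular":[0,0,0],"jaw":0}]}}

```text
time_s: 14.55
ee_pos: [0.6399, -0.1942, 0.0222]
ee_rot: [0.0, 0.129, 0.992, -0.0]
ft_force: [0.2, 0.3, -1.0]
finger_gap: 0.0398
finger_force: 30.0
```

Call:
{"fn": "carry_out", "kwargs": {"series": [{"delta_pos":[0,0,0.002],"angular":[0,0,0],"jaw":0},{"delta_pos":[0,0,0.004],"angular":[0,0,0],"jaw":0},{"delta_pos":[0,0,0.004],"angular":[0,0,0],"jaw":0}]}}

```text
time_s: 14.85
ee_pos: [0.6399, -0.1941, 0.0203]
ee_rot: [0.0, 0.128, 0.992, -0.0]
ft_force: [-2.3, 0.2, 3.7]
finger_gap: 0.0399
finger_force: 30.0
```

Touching the pads. I'll open and rise.

Call:
{"fn": "carry_out", "kwargs": {"series": [{"delta_pos":[0,0,0],"angular":[0,0,0],"jaw":1},{"delta_pos":[0,0,0],"angular":[0,0,0],"jaw":1},{"delta_pos":[0,0,0],"angular":[0,0,0],"jaw":1},{"delta_pos":[0,0,0],"angular":[0,0,0],"jaw":1},{"delta_pos":[0,0,0],"angular":[0,0,0],"jaw":1},{"delta_pos":[0,0,-0.06],"angular":[0,0,0],"jaw":1},{"delta_pos":[0,0,-0.14],"angular":[0,0,0],"jaw":1},{"delta_pos":[0,0,-0.2],"angular":[0,0,0],"jaw":1},{"delta_pos":[0,0,-0.2],"angular":[0,0,0],"jaw":1}]}}

```text
time_s: 15.75
ee_pos: [0.6418, -0.1948, 0.1245]
ee_rot: [0.004, 0.128, 0.992, -0.001]
ft_force: [-0.3, -0.8, 0.4]
finger_gap: 0.0932
finger_force: 0.0
```

Run:
```python
from h import *
im2,d,P=shot("scene")
cv2.imwrite("pics/g5.png",cv2.resize(im2[215:375,260:440],(675,600),interpolation=cv2.INTER_CUBIC)[...,::-1])
m=(np.abs(P[...,0]-.48)<.055)&(np.abs(P[...,1]+.384)<.055)&(P[...,2]>.0065)&(P[...,2]<.012)
q=P[m][:,:2].astype(np.float32)*1000
print("tray+tab",[np.round(x,1) for x in cv2.minAreaRect(q)],cv2.boxPoints(cv2.minAreaRect(q)).round(1).tolist())
to((.4495,.026,.12))
```

```text
tray+tab [array([ 476.4, -385.4]), array([75.4, 60.4]), np.float64(22.9)] [[429.8999938964844, -372.20001220703125], [453.3999938964844, -427.79998779296875], [522.9000244140625, -398.6000061035156], [499.3999938964844, -342.8999938964844]]
t 15.8 tcp [ 0.6406 -0.1944  0.1218] gap 0.0933 F [ 0.6  0.8 -0.4] yaw y-axis 75.2
(0.4495, 0.026, 0.12) [0.482  0.3287 0.0016]
```

View pics/g5.png

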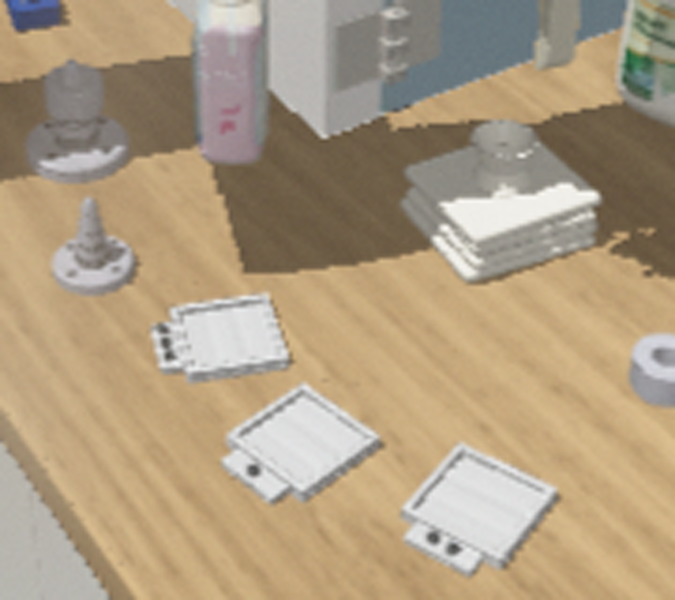

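The cup stands upright on the pads (crop 500,155) and tray 2 is empty (480,505). I'll go back to the gauge by the front to stay clear of the bottle.

Call:
{"fn": "carry_out", "kwargs": {"series": [{"delta_pos":[0.391,-0.011,0],"angular":[0,0,0],"jaw":1},{"delta_pos":[0.391,-0.011,0],"angular":[0,0,0],"jaw":1},{"delta_pos":[0.391,-0.011,0],"angular":[0,0,0],"jaw":1},{"delta_pos":[0.391,-0.011,0],"angular":[0,0,0],"jaw":1},{"delta_pos":[0.483,0.329,0],"angular":[0,0,0],"jaw":1},{"delta_pos":[0.483,0.329,0],"angular":[0,0,0],"jaw":1},{"delta_pos":[0.483,0.329,0],"angular":[0,0,0],"jaw":1},{"delta_pos":[0.483,0.329,0],"angular":[0,0,0],"jaw":1},{"delta_pos":[0.483,0.329,0],"angular":[0,0,0],"jaw":1}]}}

```text
time_s: 16.7
ee_pos: [0.4471, 0.0292, 0.1188]
ee_rot: [-0.001, 0.127, 0.992, 0.0]
ft_force: [-0.6, -0.8, -0.4]
finger_gap: 0.0929
finger_force: 0.0
```

Call:
{"fn": "carry_out", "kwargs": {"series": [{"delta_pos":[0,0,0],"angular":[0,0,0],"jaw":1},{"delta_pos":[0,0,0.08],"angular":[0,0,0],"jaw":1},{"delta_pos":[0,0,0.14],"angular":[0,0,0],"jaw":1},{"delta_pos":[0,0,0.18],"angular":[0,0,0],"jaw":1},{"delta_pos":[0,0,0.2],"angular":[0,0,0],"jaw":1},{"delta_pos":[0,0,0.2],"angular":[0,0,0],"jaw":1}]}}

```text
time_s: 17.3
ee_pos: [0.4473, 0.0259, 0.0187]
ee_rot: [-0.001, 0.129, 0.992, -0.0]
ft_force: [-0.9, 0.5, 0.6]
finger_gap: 0.0928
finger_force: 0.0
```

```bash
python3 -c "
from h import *
to((.4495,.026,.0168))"
```

```text
t 17.3 tcp [0.4473 0.0259 0.0187] gap 0.0928 F [-0.9  0.5  0.6] yaw y-axis 75.2
(0.4495, 0.026, 0.0168) [-0.0041  0.0014  0.0038]
```

Call:
{"fn": "carry_out", "kwargs": {"series": [{"delta_pos":[-0.004,0.001,0.002],"angular":[0,0,0],"jaw":1},{"delta_pos":[-0.004,0.001,0.002],"angular":[0,0,0],"jaw":0},{"delta_pos":[-0.004,0.001,0.002],"angular":[0,0,0],"jaw":0},{"delta_pos":[-0.004,0.001,0.002],"angular":[0,0,0],"jaw":0},{"delta_pos":[-0.004,0.001,0.002],"angular":[0,0,0],"jaw":0},{"delta_pos":[-0.004,0.001,0.002],"angular":[0,0,0],"jaw":0},{"delta_pos":[-0.004,0.001,0.002],"angular":[0,0,0],"jaw":0},{"delta_pos":[-0.004,0.001,0.002],"angular":[0,0,0],"jaw":0},{"delta_pos":[-0.004,0.001,0.002],"angular":[0,0,0],"jaw":0},{"delta_pos":[-0.004,0.001,0.002],"angular":[0,0,0],"jaw":0}]}}

```text
time_s: 18.3
ee_pos: [0.45, 0.026, 0.0188]
ee_rot: [-0.0, 0.128, 0.992, -0.0]
ft_force: [-0.9, -6.4, 3.0]
finger_gap: 0.0394
finger_force: 30.0
```

Call:
{"fn": "carry_out", "kwargs": {"series": [{"delta_pos":[0,0,-0.02],"angular":[0,0,0],"jaw":0},{"delta_pos":[0,0,-0.06],"angular":[0,0,0],"jaw":0},{"delta_pos":[0,0,-0.12],"angular":[0,0,0],"jaw":0},{"delta_pos":[0,0,-0.18],"angular":[0,0,0],"jaw":0},{"delta_pos":[0,0,-0.2],"angular":[0,0,0],"jaw":0},{"delta_pos":[0,0,-0.2],"angular":[0,0,0],"jaw":0}]}}

```text
time_s: 18.9
ee_pos: [0.4508, 0.0267, 0.1199]
ee_rot: [0.001, 0.129, 0.992, 0.0]
ft_force: [0.2, -0.3, -0.8]
finger_gap: 0.0395
finger_force: 30.0
```

```bash
python3 -c "
from h import *
to((.483,-.3815,.115),(.483,-.3815,-.0165))"
```

```text
t 18.9 tcp [0.4508 0.0267 0.1199] gap 0.0395 F [ 0.2 -0.3 -0.8] yaw y-axis 75.2
(0.483, -0.3815, 0.115) [-0.2703 -0.773   0.01  ]
(0.483, -0.3815, -0.0165) [-0.2696 -0.7732  0.273 ]
```

Call:
{"fn": "carry_out", "kwargs": {"series": [{"delta_pos":[-0.02,-0.06,0],"angular":[0,0,0],"jaw":0},{"delta_pos":[-0.05,-0.14,0],"angular":[0,0,0],"jaw":0},{"delta_pos":[-0.272,-0.773,0],"angular":[0,0,0],"jaw":0},{"delta_pos":[-0.272,-0.773,0],"angular":[0,0,0],"jaw":0},{"delta_pos":[-0.272,-0.773,0],"angular":[0,0,0],"jaw":0},{"delta_pos":[-0.272,-0.773,0],"angular":[0,0,0],"jaw":0},{"delta_pos":[-0.272,-0.773,0],"angular":[0,0,0],"jaw":0},{"delta_pos":[-0.272,-0.773,0],"angular":[0,0,0],"jaw":0},{"delta_pos":[-0.272,-0.773,0],"angular":[0,0,0],"jaw":0},{"delta_pos":[-0.272,-0.773,0],"angular":[0,0,0],"jaw":0}]}}

```text
time_s: 19.9
ee_pos: [0.4822, -0.3852, 0.1165]
ee_rot: [-0.001, 0.13, 0.991, 0.0]
ft_force: [-0.1, 0.8, -1.4]
finger_gap: 0.0393
finger_force: 30.0
```

Call:
{"fn": "carry_out", "kwargs": {"series": [{"delta_pos":[0,0,0.05],"angular":[0,0,0],"jaw":0},{"delta_pos":[0,0,0.12],"angular":[0,0,0],"jaw":0},{"delta_pos":[0,0,0.18],"angular":[0,0,0],"jaw":0},{"delta_pos":[0,0,0.22],"angular":[0,0,0],"jaw":0},{"delta_pos":[0,0,0.24],"angular":[0,0,0],"jaw":0},{"delta_pos":[0,0,0.24],"angular":[0,0,0],"jaw":0}]}}

```text
time_s: 20.5
ee_pos: [0.4822, -0.3805, -0.0032]
ee_rot: [-0.001, 0.128, 0.992, 0.001]
ft_force: [0.1, -0.1, -0.0]
finger_gap: 0.0396
finger_force: 30.0
```

Run:
```python
from h import *
im2,d,P=shot("scene")
cv2.imwrite("pics/g6.png",cv2.resize(im2[310:370,350:430],(800,600),interpolation=cv2.INTER_CUBIC)[...,::-1])
to((.483,-.3815,-.0162))
```

```text
t 20.55 tcp [ 0.4829 -0.3812 -0.0018] gap 0.0397 F [-1.1 -0.3  0.2] yaw y-axis 75.2
(0.483, -0.3815, -0.0162) [-0.0004 -0.0006  0.0289]
```

View pics/g6.png

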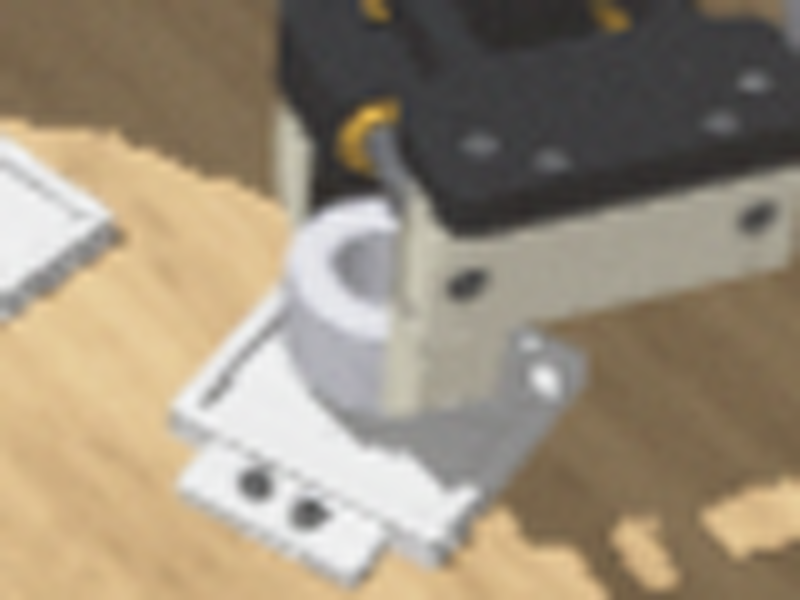

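The collar is held about 14 mm over tray 2 (two studs, crop 280,495), and is plausibly centred. I'll lower it.

Call:
{"fn": "carry_out", "kwargs": {"series": [{"delta_pos":[0,0,0.012],"angular":[0,0,0],"jaw":0},{"delta_pos":[0,0,0.02],"angular":[0,0,0],"jaw":0},{"delta_pos":[0,0,0.026],"angular":[0,0,0],"jaw":0},{"delta_pos":[0,0,0.028],"angular":[0,0,0],"jaw":0},{"delta_pos":[0,0,0.028],"angular":[0,0,0],"jaw":0}]}}

```text
time_s: 21.05
ee_pos: [0.4831, -0.3818, -0.015]
ee_rot: [0.0, 0.129, 0.992, -0.0]
ft_force: [-0.5, 0.8, 1.1]
finger_gap: 0.0396
finger_force: 30.0
```

Call:
{"fn": "carry_out", "kwargs": {"series": [{"delta_pos":[0,0,0.002],"angular":[0,0,0],"jaw":0},{"delta_pos":[0,0,0.002],"angular":[0,0,0],"jaw":0},{"delta_pos":[0,0,0.002],"angular":[0,0,0],"jaw":1},{"delta_pos":[0,0,0.002],"angular":[0,0,0],"jaw":1},{"delta_pos":[0,0,0.002],"angular":[0,0,0],"jaw":1},{"delta_pos":[0,0,0.002],"angular":[0,0,0],"jaw":1},{"delta_pos":[0,0,0.002],"angular":[0,0,0],"jaw":1},{"delta_pos":[0,0,-0.06],"angular":[0,0,0],"jaw":1},{"delta_pos":[0,0,-0.16],"angular":[0,0,0],"jaw":1},{"delta_pos":[0,0,-0.25],"angular":[0,0,0],"jaw":1}]}}

```text
time_s: 22.05
ee_pos: [0.4829, -0.3816, 0.1113]
ee_rot: [-0.0, 0.129, 0.992, 0.0]
ft_force: [0.2, -0.0, -0.3]
finger_gap: 0.0928
finger_force: 0.0
```

Call:
{"fn": "carry_out", "kwargs": {"series": [{"delta_pos":[0,0,-0.04],"angular":[0,0,0],"jaw":1},{"delta_pos":[0,0,-0.04],"angular":[0,0,0],"jaw":1},{"delta_pos":[0,0,-0.04],"angular":[0,0,0],"jaw":1},{"delta_pos":[0,0,-0.04],"angular":[0,0,0],"jaw":1}]}}

```text
time_s: 22.45
ee_pos: [0.4825, -0.3813, 0.1281]
ee_rot: [-0.001, 0.129, 0.992, 0.001]
ft_force: [-0.4, 0.4, 0.5]
finger_gap: 0.0927
finger_force: 0.0
```

Run:
```python
from h import *
im2,d,P=shot("scene")
o=np.zeros((600,800,3),np.uint8)
o[:,:400]=cv2.resize(im2[310:370,365:405],(400,600),interpolation=cv2.INTER_CUBIC)
o[:300,400:]=cv2.resize(im2[235:295,350:430],(400,300),interpolation=cv2.INTER_CUBIC)
o[300:,400:]=cv2.resize(im2[190:250,210:290],(400,300),interpolation=cv2.INTER_CUBIC)
cv2.imwrite("pics/g7.png",o[...,::-1])
for n,c,lo,hi in (("collar",(.483,-.3815),.021,.032),("cup",(.64,-.194),.064,.08)):
    m=(np.abs(P[...,0]-c[0])<.03)&(np.abs(P[...,1]-c[1])<.03)&(P[...,2]>lo)&(P[...,2]<hi)
    q=P[m]; print(n,len(q),np.percentile(q,[3,97],axis=0).round(4).tolist(),cv2.minEnclosingCircle(q[:,:2].astype(np.float32)))
to()
```

```text
collar 190 [[0.4653, -0.402, 0.0215], [0.5012, -0.3665, 0.0265]] ((0.4831181764602661, -0.3839258551597595), 0.02028900571167469)
cup 14 [[0.627, -0.2092, 0.0644], [0.6501, -0.1734, 0.0702]] ((0.6390883326530457, -0.19226743280887604), 0.02105586603283882)
t 22.5 tcp [ 0.4825 -0.3813  0.1281] gap 0.0932 F [-0.3 -0.1 -0.5] yaw y-axis 75.2
```

View pics/g7.png

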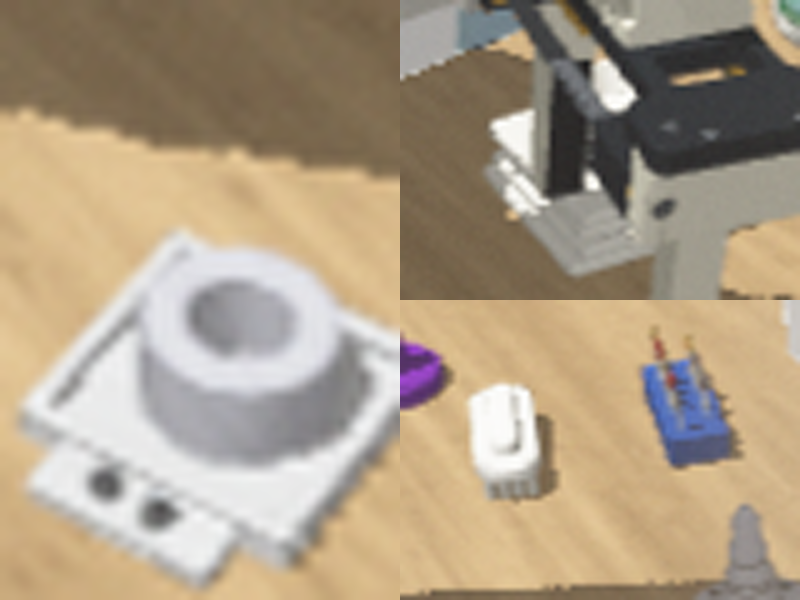

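The collar lies flat and centred in the two-stud tray. The cup rim is at z ≈ 70 mm on the pads, the brush and block are in place, and the arm is clear. I'll hand in.

```bash
python3 -c "
from h import *
print(manip.job_done())"
```

```text
the job is handed in; nothing more can be done
None
```

I handed the job in at about 22.5 s: the collar stopped at the two-line step and now lies flat in the two-stud tray; the cup, moved out of that tray first, stands upright on the pads.

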